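Find the hidden release notch of a slide-box dock and press it

ROBOT

A 6-joint arm with a two-finger parallel gripper is mounted at the origin on the work surface; the furniture and walls round the work are solid. World frame = base frame: x ahead of the robot, y to its left, z up, the work surface at z = 0. Lengths are in m, angles in rad, forces in N, time in s.
With the tool pointing down it reaches from about 0.35 to 1 m from the base axis. Payload 7.1 kg.
Tool frame: the origin (TCP) lies midway between the tips of the shut fingers; the grasp point (between the pads) lies 19 mm behind it; z points along the fingers, y is the line along which they close (so a half turn about z gives the same grasp; the last joint's range is limited). The gripper opens to 85 mm and grips with 20 to 120 N. Pads are 22 mm wide; open, the fingers measure 114 mm over their backs; the gripper's body (76 mm by 85 mm) begins 54 mm behind the grasp point. The pads swing forward as they close: fully open they stand 13 mm farther back than shut.
Start: joints at [1.227, 0.423, 1.63, -0, 1.089, -0.019], TCP at [0.199, 0.592, 0.231] pointing down, gripper open.
Joint ranges: [-3, 3], [-0.9, 2.11], [0.09, 2.58], [-1.31, 4.45], [0.11, 2.69], [-2.54, 2.54]. Speed limits (rad/s): [2.39, 2.39, 3.01, 3.14, 3.14, 3.14].

INTERFACE

Orientations are given as [roll, pitch, yaw] about the fixed x, y, z axes, in that order (R = Rz(yaw) Ry(pitch) Rx(roll)).
In Python, from workcell import * gives the robot as it stands.
- The arm moves only by the tool arm_command, never from a script. Its argument "increments" is one flat list of numbers, 7 for each row, row after row: the shift along the world's x, y, z in cm, then the turn, a rotation vector about the world's x, y, z in degrees, then the opening, from 0 (shut) to 1 (fully open). In form: [dx, dy, dz, wx, wy, wz, gripper, dx, dy, dz, wx, wy, wz, gripper, ...]. A call has exactly 10 rows; each row is the pose to reach, as a shift and turn from the pose commanded when the call began; what a row does not reach only later rows make up. A row lasts 1/12 s, in which the tool goes at most 41.7 mm and 7.16 degrees, less where a joint would pass 70% of its speed; a pose out of reach is approached as far as the arm can. A call with a gripper value outside its range is refused whole. The fingers move at their own pace and stop on an object; "force" is the grip in N (left out, the last holds). Time passes only in rows, so rows that repeat a pose let the fingers close, or fill a call up. It gives the time, the measured TCP pose, the force, the opening and the grip force at its end, in the units of the state.
- observe(): the state, without advancing time (a new reading comes with each control period).
- get_image(name): name is "side" or "top"; returns the picture (384x512x3 uint8, blue, green, red); there is no depth.
- calibration(name): a dict with "camera_matrix" (3x3 intrinsics, pixels), "D" ([k1, k2, p1, p2, k3] as OpenCV has them; the pictures are not rectified), "eye" and "attitude" of the camera in the world. Camera axes: x right, y down, z forward; pixel columns grow to the right and rows downward; lengths in m; the calibration is good to about 2 mm. A picture is of the moment at which its call begins. calibration takes no time and is no camera call.
- finish_job(): hands the job in; it is judged then, once.
The state is a dict: "t": time; "joint_pos": joint angles; "dq": joint speeds; "joint_efforts": joint torques, N m; "tool_pos": TCP position; "tcp_rot": TCP orientation; "ft_force": force on the tool from outside, world axes, zero at the start; "torque": the same for the moment, N m; "finger_gap": finger opening in m; "gripper_force": force on a finger pad.
Only numpy, scipy, OpenCV 4.12 (cv2) and the standard library are available. Lean on these libraries where they do the work, as an engineer would, in place of code of your own. Each camera call takes 0.05 s, during which the arm holds its last target. There are 200 camera calls.

TASK

The blue slide box is locked shut in its dock; the release is hidden somewhere along the dock's raised black edge. Touch the top of the edge at its blue-dot end with a fingertip, feel along the edge from there to find the notch, and press the key inside the notch fully down so that the lid pops ajar. Do not touch the slide box itself or disturb the things standing around, pick nothing up, and take the hand away at the end.

Things in the scene. Friction and masses are not known exactly. Their poses are not given: they have to be found in the camera images.
- dock: Dock fixed to the bench. Origin on the bench under the middle of its raised black edge; z up, y along the edge, +x from the edge to the slide box. Grey base plate 4 mm thick (x -24 to 136, y -138 to 138 mm). Black edge: straight bar, x -20 to 20, y -135 to 135 mm, flat rigid top at z = 30 mm (middle part 0.3 mm lower). A 16 mm gap separates it from the slide box
- edge_dot (a point): Centre of the blue dot, 10 mm across, on top of the black edge's +y end: x = 0, y = 122, z = 30 mm of the dock. The top from there to y = 58 mm is always solid
- edge_mid (a point): Middle of the top of the edge. The one notch, 46 mm long in y, is centred within 35 mm of here along y, elsewhere in each start; its place is not given. It is cut over x -16 to 20 mm of the dock: a 4 mm skirt of full height closes the -x side, the +x side is open. Its floor is the black release key, 6 mm below the edge's top
- release_key (a joint): The key that is the notch's floor, 34 x 44 mm: slides straight down, 0 = up (top at z = 24 mm), 0.008 m = fully down (top at z = 16 mm). Gives way at about 4 to 7 N and stays where it is pushed. It moves the lid
- slide_box_lid (a joint): Lid of the slide box, rad: 0 = shut, rises to 0.18 as the key goes fully down and then stays ajar
- slide_box: Dark blue slide box, 97 x 186 x 36 mm, fixed in the dock with its long side along the edge. Origin: centre of its underside, at x = 82 mm, y = 0, z = 4 mm of the dock; shut top at z = 40 mm. Its lid is hinged on the far (+x) side; ajar, its near rim stands about 55 mm above the bench
- specimen_jar: Loose specimen jar with white lid, 53 mm wide, 62 mm high, stands beside the +y end of the dock. Origin: centre of its underside. Leave alone
- saline_dropper: Loose white dropper bottle with red cap, 30 mm wide, 50 mm high, stands beside the -y end of the dock. Origin: centre of its underside. Leave alone
- marker: Loose grey marker pen with black cap, 125 x 12 x 14 mm, lies on the bench in front of the edge, roughly parallel to it and 60 to 75 mm from its centre line; its length is its own x axis. Origin: centre of its underside. Leave alone
Mind the look-alikes: they are no part of the job. What is shaped like the part that bears release_key but pink or red is not meant.

How it is judged:
On the way, in this order (a step that is already met when the one before it is completed fails the run):
1. a fingertip touches the black edge at its blue-dot end, key still up (contact force between the fingers and dock above 0.5 N and y of the grasp point in the frame of dock above 0.06 m and value of joint release_key below 0.002 m), for 0.05 s.
2. the fingers press the key in the notch fully down (value of joint release_key above 0.0065 m and contact force between the fingers and release_key above 0.5 N), for 0.05 s.
At the end, for the whole second after the job is handed in: The release key is at least 6.5 mm down (of 8 mm), the lid stands ajar by more than 0.13 rad, and jar, dropper bottle and marker are within 15 mm of where they stood (value of joint release_key above 0.0065 m and value of joint slide_box_lid above 0.13 rad and distance of each of specimen_jar, saline_dropper, marker from where it was at the start of the episode below 0.015 m); the robot touches nothing.
It fails at once if the slide box or its lid is pushed or prised by the hand (over 2 N) (contact force between any of the fingers, the arm and slide_box above 2 N).
It fails at once if a bystander is moved by more than 15 mm or lifted (distance of any of specimen_jar, saline_dropper, marker from where it was at the start of the episode above 0.015 m).
It also fails if it takes over 64 s, if anything falls off the work surface, if the arm or the gripper's body presses on something with over 40 N, if the wrist force passes 120 N, or if a joint passes its speed limit or range.

## Working session

There is one attempt and no reset: what is moved stays moved. The work goes in short steps, Python scripts to look and compute and a tool call to move; the robot and the scene stay as the last step left them, time stands still between calls to the robot, and variables do not carry over. Pictures are saved under pics/ and viewed, at most 10 in all, crops included, and the job is handed in when it is done.

Besides the shell and the picture viewer there is one more tool, called after "Emit:" by a JSON object that holds its "method" and its "body". arm_command: Moves the arm, as the interface text tells. Its arguments: {"type":"object","properties":{"increments":{"type":"array","items":{"type":"number"}},"force":{"type":"number"}},"required":["increments"]}

```bash
mkdir -p pics
python3 - <<'E'
from workcell import *
import cv2
for n in("top","side"):
    cv2.imwrite(f"pics/{n}0.png",get_image(n)); c=calibration(n); print(n,c)
s=observe();print(s)
E
```

```text
top {'camera_matrix': array([[371.90734569,   0.        , 249.96611224],
       [  0.        , 371.90734569, 195.32522257],
       [  0.        ,   0.        ,   1.        ]]), 'D': array([-0.06771207,  0.        ,  0.        ,  0.        ,  0.        ]), 'eye': array([0.40108135, 0.02839763, 0.88669949]), 'attitude': array([-3.02974476, -0.03519505, -1.55931311])}
side {'camera_matrix': array([[460.11284592,   0.        , 255.48412566],
       [  0.        , 460.11284592, 191.93448671],
       [  0.        ,   0.        ,   1.        ]]), 'D': array([-0.03095067,  0.        ,  0.        ,  0.        ,  0.        ]), 'eye': array([ 0.48529988, -0.74029181,  0.6601885 ]), 'attitude': array([-2.25911503,  0.01401687,  0.0076132 ])}
{'t': 0.1, 'joint_pos': array([ 1.22701450e+00,  4.23766362e-01,  1.63061479e+00,  2.49551641e-06,
        1.08860038e+00, -1.89849971e-02]), 'dq': array([-4.24424842e-04, -7.63688039e-04,  1.66233107e-04,  4.83975426e-05,
        1.36245906e-05,  6.48644684e-04]), 'joint_efforts': array([-2.33671117e-04, -5.58425009e+01, -2.82445264e+01,  2.73619531e-05,
        2.92983510e-03,  1.87270291e-05]), 'tool_pos': array([0.1992467 , 0.59186699, 0.23062174]), 'tcp_rot': array([-3.14020407e+00, -2.85752053e-05,  2.81679464e+00]), 'ft_force': array([0.71486837, 0.25708567, 0.32090945]), 'torque': array([0.01802243, 0.03890456, 0.02655429]), 'gripper_force': 0.0, 'finger_gap': 0.08537806121733447}
```

View pics/top0.png

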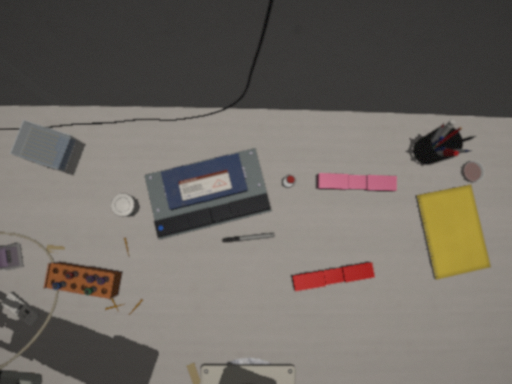

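View pics/side0.png

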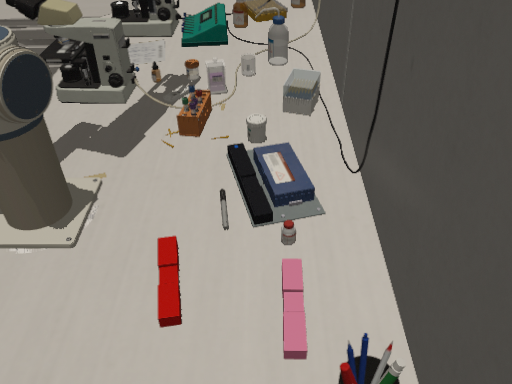

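The top view shows the dock with its blue dot near (161,228) and the black edge running to about (269,206). The jar is at (124,205), the dropper at (289,181) and the marker at (248,238). The pink and red bars are decoys. In the side view the dot is near (236,147).

```bash
cat > h.py <<'E'
from workcell import *
import cv2, numpy as np
from scipy.spatial.transform import Rotation as R
def ray(n,uv):
    c=calibration(n); p=cv2.undistortPoints(np.array([[uv]],float),c["camera_matrix"],c["D"])[0,0]
    return c["eye"],R.from_euler("xyz",c["attitude"]).apply([p[0],p[1],1])
def onz(n,uv,z):
    e,d=ray(n,uv); return e+d*(z-e[2])/d[2]
def proj(n,P):
    c=calibration(n); r=R.from_euler("xyz",c["attitude"]).inv()
    return cv2.projectPoints(r.apply(np.atleast_2d(P)-c["eye"])[:,None],np.zeros(3),np.zeros(3),c["camera_matrix"],c["D"])[0][:,0]
E
python3 - <<'E'
from h import *
def dot(n,roi):
    im=cv2.imread(f"pics/{n}0.png").astype(int); x0,y0,x1,y1=roi
    s=im[y0:y1,x0:x1]; w=np.clip(s[...,0]-np.maximum(s[...,1],s[...,2])-25,0,None)
    yy,xx=np.mgrid[y0:y1,x0:x1]; print(n,"n",(w>0).sum()); return np.array([(xx*w).sum(),(yy*w).sum()])/w.sum()
dt=dot("top",(152,218,172,238)); ds=dot("side",(226,140,246,155))
print(dt,ds); a=onz("top",dt,.03); b=onz("side",ds,.03); print(a,b)
im=cv2.imread("pics/top0.png"); m=(im.max(2)<45).astype(np.uint8); m[:190]=0;m[245:]=0;m[:,:150]=0;m[:,275:]=0
cs=cv2.findContours(m,0,2)[0]; 
for c in cs:
    if cv2.contourArea(c)>200:
        r=cv2.minAreaRect(c); print(r); P=np.array([onz("top",q,.03) for q in cv2.boxPoints(r)]); print(P, np.linalg.norm(np.diff(P,axis=0),axis=1))
cv2.imwrite("pics/c0.png",np.hstack([cv2.resize(im[135:250,140:280],None,fx=3,fy=3,interpolation=2),cv2.resize(cv2.imread("pics/side0.png")[135:230,220:335],(376,345),interpolation=2)]))
E
```

```text
top n 28
side n 12
[160.28599222 227.56614786] [235.76902887 146.        ]
[0.42031114 0.20377137 0.03      ] [0.42081314 0.20404861 0.03      ]
((185.79412841796875, 221.67649841308594), (14.794672966003418, 59.421226501464844), 75.96376037597656)
[[0.43352143 0.21596022 0.03      ]
 [0.46862433 0.08466785 0.03      ]
 [0.43570428 0.07571969 0.03      ]
 [0.40092218 0.20656653 0.03      ]] [0.13590401 0.0341145  0.13539087]
```

View pics/c0.png

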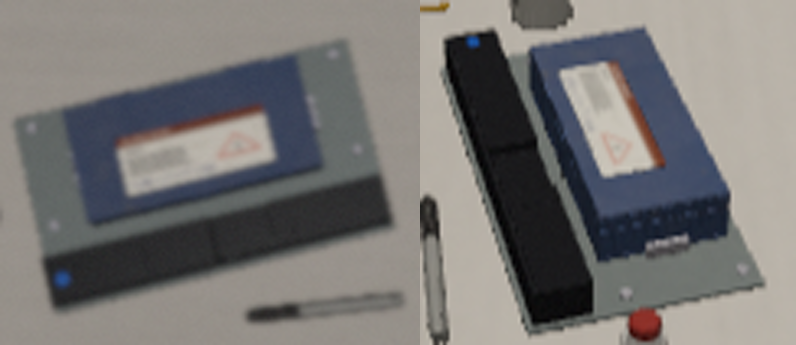

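The crops agree with the given dimensions. The dot and the bar are clear, and faint seams in the top view at crop x≈145, 215 and 272 suggest a notch slightly on the -y side. I'll confirm that by feel.

Run:
```python
from h import *
d=np.array([.4206,.2039,.03]); e=onz("top",(269.7,201.7),.03)
v=d-e; print("end",e,"dot-end len (257 expected)",np.linalg.norm(v)); th=np.arctan2(-v[0],v[1]); print("yaw deg",np.degrees(th))
for a in (np.radians(15),th):
  y=np.array([-np.sin(a),np.cos(a),0]);x=np.array([np.cos(a),np.sin(a),0]); o=d-.122*y
  print("mid",o, "y=110",o+.11*y, "box centre px", proj("top",o+.082*x+[0,0,.04]))
  for px in ((145,248),(215,235),(272,215),(270,240)):
    q=onz("top",(140+px[0]/3,135+px[1]/3),.03)-o; print(px,(q@y)*1e3,(q@x)*1e3)
t=observe()["tool_pos"];print(t,(o+.11*y-t)*100)
for n,uv,z in (("jar",(124,205),.062),("drop",(289,181),.05),("mk",(248,238),.014)):
  q=onz("top",uv,z)-o;print(n,q@x,q@y)
```

```text
end [ 0.48352922 -0.04663231  0.03      ] dot-end len (257 expected) 0.2583147751230592
yaw deg 14.099968038973739
mid [0.45217592 0.08605705 0.03      ] y=110 [0.42370583 0.19230889 0.03      ] box centre px [[202.09666654 177.46179582]]
(145, 248) 54.52088764314085 6.059156056362372
(215, 235) 0.28613842124605005 2.6434285735494436
(272, 215) -45.79699293291867 6.882772000428585
(270, 240) -39.64570568443803 -11.411766386943953
mid [0.45032097 0.0855756  0.03      ] y=110 [0.42352337 0.19226153 0.03      ] box centre px [[202.85941131 178.15727828]]
(145, 248) 54.62438943138197 7.11836196683621
(215, 235) 0.34267767054945614 4.554968568904574
(272, 215) -45.66817704135779 9.5176570314202
(270, 240) -39.8050170392359 -8.87124789546128
[0.1992467  0.59186699 0.23062174] [ 22.42766718 -39.96054585 -20.06217355]
jar 0.06460889884079828 0.1838526602497915
drop 0.03455994492818424 -0.1885395812651172
mk -0.06988347562331483 -0.06837154094238944
```

Emit:
{"method": "arm_command", "body": {"increments": [2.2,-4,0,0,0,4,0,4.4,-8,0,0,0,8,0,6.6,-12,0,0,0,12,0,8.8,-16,0,0,0,16,0,11,-20,0,0,0,20,0,13.2,-24,0,0,0,24,0,15.4,-28,0,0,0,28,0,17.6,-32,0,0,0,32,0,20,-36,0,0,0,33,0,22.6,-39.9,0,0,0,33,0]}}

```text
t: 0.93
tool_pos: [0.4032, 0.2268, 0.2312]
tcp_rot: [-3.142, -0.0, -2.889]
ft_force: [0.7, 1.0, -0.4]
finger_gap: -0.0001
gripper_force: 0.0
```

Emit:
{"method": "arm_command", "body": {"increments": [0,0,-2,0,0,0,0,0,0,-4,0,0,0,0,0,0,-6,0,0,0,0,0,0,-8,0,0,0,0,0,0,-10,0,0,0,0,0,0,-12,0,0,0,0,0,0,-14,0,0,0,0,0,0,-16,0,0,0,0,0,0,-17,0,0,0,0,0,0,-17,0,0,0,0]}}

```text
t: 1.77
tool_pos: [0.4017, 0.2281, 0.0594]
tcp_rot: [-3.141, -0.004, -2.89]
ft_force: [-1.1, 0.2, -1.0]
finger_gap: 0.0002
gripper_force: 0.0
```

Run:
```python
from h import *
s=observe();print(s["t"],s["tool_pos"],np.degrees(s["tcp_rot"]),s["ft_force"],s["finger_gap"])
a=get_image("top")[120:270,110:310];b=get_image("side")[90:240,190:390]
cv2.imwrite("pics/c1.png",np.hstack([cv2.resize(i,(400,300),interpolation=2) for i in(a,b)]))
```

```text
1.7667 [0.40169062 0.22811956 0.05943182] [-179.94042451   -0.23708128 -165.60931281] [-1.09231701  0.22436584 -0.9959877 ] 0.00018297922773281763
```

View pics/c1.png

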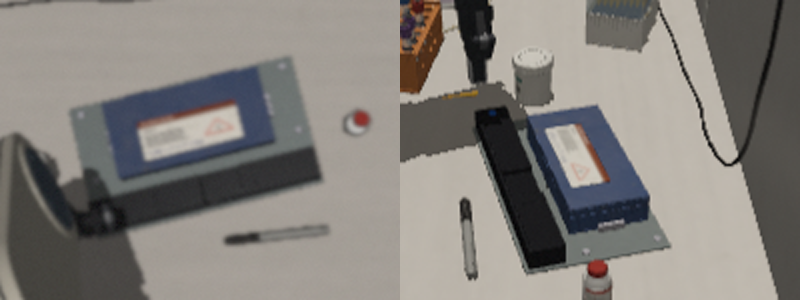

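The hand stopped 4 cm short of the dot end (row speed limits clipped the move), with the jar untouched. I'll shift over and descend close to the edge.

Emit:
{"method": "arm_command", "body": {"increments": [0.8,-1.2,0,0,0,0,0,1.6,-2.4,0,0,0,0,0,2.4,-3.5,0,0,0,0,0,2.4,-3.5,-0.6,0,0,0,0,2.4,-3.5,-1.2,0,0,0,0,2.4,-3.5,-1.8,0,0,0,0,2.4,-3.5,-2.2,0,0,0,0,2.4,-3.5,-2.5,0,0,0,0,2.4,-3.5,-2.6,0,0,0,0,2.4,-3.5,-2.6,0,0,0,0]}}

```text
t: 2.7
tool_pos: [0.4266, 0.1941, 0.0349]
tcp_rot: [-3.141, -0.001, -2.89]
ft_force: [-0.4, 0.5, 0.5]
finger_gap: -0.0002
gripper_force: 0.0
```

Emit:
{"method": "arm_command", "body": {"increments": [0,0,-0.05,0,0,0,0,0,0,-0.1,0,0,0,0,0,0,-0.15,0,0,0,0,0,0,-0.2,0,0,0,0,0,0,-0.25,0,0,0,0,0,0,-0.3,0,0,0,0,0,0,-0.35,0,0,0,0,0,0,-0.4,0,0,0,0,0,0,-0.4,0,0,0,0,0,0,-0.4,0,0,0,0]}}

```text
t: 3.53
tool_pos: [0.427, 0.1939, 0.0313]
tcp_rot: [-3.142, -0.0, -2.89]
ft_force: [-0.2, 0.1, 1.0]
finger_gap: 0.0002
gripper_force: 0.0
```

Emit:
{"method": "arm_command", "body": {"increments": [0,0,-0.02,0,0,0,0,0,0,-0.04,0,0,0,0,0,0,-0.06,0,0,0,0,0,0,-0.08,0,0,0,0,0,0,-0.1,0,0,0,0,0,0,-0.12,0,0,0,0,0,0,-0.14,0,0,0,0,0,0,-0.16,0,0,0,0,0,0,-0.18,0,0,0,0,0,0,-0.18,0,0,0,0]}}

```text
t: 4.37
tool_pos: [0.4271, 0.1939, 0.03]
tcp_rot: [-3.142, 0.0, -2.89]
ft_force: [-2.0, -1.0, 8.4]
finger_gap: 0.0001
gripper_force: 4.5
```

Contact on the dot end at z = 30.0 mm, 8 N. Now I'll slide along the edge under light pressure.

Emit:
{"method": "arm_command", "body": {"increments": [0.12,-0.48,0,0,0,0,0,0.25,-0.97,0,0,0,0,0,0.37,-1.45,0,0,0,0,0,0.5,-1.94,0,0,0,0,0,0.62,-2.42,0,0,0,0,0,0.74,-2.9,0,0,0,0,0,0.87,-3.39,0,0,0,0,0,1.0,-3.88,0,0,0,0,0,1.12,-4.36,0,0,0,0,0,1.24,-4.85,0,0,0,0,0]}}

```text
t: 5.2
tool_pos: [0.4403, 0.1458, 0.0301]
tcp_rot: [3.141, 0.002, -2.891]
ft_force: [-0.9, 3.8, 6.3]
finger_gap: 0.0002
gripper_force: 2.9
```

Emit:
{"method": "arm_command", "body": {"increments": [0.05,-0.19,0,0,0,0,0,0.1,-0.39,0,0,0,0,0,0.15,-0.58,0,0,0,0,0,0.2,-0.78,0,0,0,0,0,0.25,-0.97,0,0,0,0,0,0.3,-1.16,0,0,0,0,0,0.35,-1.36,0,0,0,0,0,0.4,-1.55,0,0,0,0,0,0.45,-1.74,0,0,0,0,0,0.5,-1.94,0,0,0,0,0]}}

```text
t: 6.03
tool_pos: [0.4448, 0.1262, 0.0298]
tcp_rot: [3.141, 0.001, -2.891]
ft_force: [-1.8, 4.0, 5.8]
finger_gap: 0.0002
gripper_force: 2.9
```

Emit:
{"method": "arm_command", "body": {"increments": [0.05,-0.19,-0.01,0,0,0,0,0.1,-0.39,-0.02,0,0,0,0,0.15,-0.58,-0.02,0,0,0,0,0.2,-0.78,-0.02,0,0,0,0,0.25,-0.97,-0.02,0,0,0,0,0.3,-1.16,-0.02,0,0,0,0,0.35,-1.36,-0.02,0,0,0,0,0.4,-1.55,-0.02,0,0,0,0,0.45,-1.74,-0.02,0,0,0,0,0.5,-1.94,-0.02,0,0,0,0]}}

```text
t: 6.87
tool_pos: [0.45, 0.107, 0.0297]
tcp_rot: [3.141, 0.001, -2.891]
ft_force: [-1.6, 5.8, 7.5]
finger_gap: -0.0002
gripper_force: 4.1
```

Emit:
{"method": "arm_command", "body": {"increments": [0.03,-0.1,0,0,0,0,0,0.05,-0.19,0,0,0,0,0,0.08,-0.29,0,0,0,0,0,0.1,-0.39,0,0,0,0,0,0.12,-0.48,0,0,0,0,0,0.15,-0.58,0,0,0,0,0,0.17,-0.68,0,0,0,0,0,0.2,-0.78,0,0,0,0,0,0.22,-0.87,0,0,0,0,0,0.25,-0.97,0,0,0,0,0]}}

```text
t: 7.7
tool_pos: [0.4523, 0.0973, 0.0298]
tcp_rot: [3.141, 0.001, -2.891]
ft_force: [-0.9, 4.7, 8.4]
finger_gap: -0.0002
gripper_force: 4.3
```

Emit:
{"method": "arm_command", "body": {"increments": [0.03,-0.1,0,0,0,0,0,0.05,-0.19,0,0,0,0,0,0.08,-0.29,0,0,0,0,0,0.1,-0.39,0,0,0,0,0,0.12,-0.48,0,0,0,0,0,0.15,-0.58,0,0,0,0,0,0.17,-0.68,0,0,0,0,0,0.2,-0.78,0,0,0,0,0,0.22,-0.87,0,0,0,0,0,0.25,-0.97,0,0,0,0,0]}}

```text
t: 8.53
tool_pos: [0.4548, 0.0875, 0.0297]
tcp_rot: [3.141, 0.001, -2.891]
ft_force: [-1.0, 5.1, 7.7]
finger_gap: 0.0002
gripper_force: 3.5
```

Emit:
{"method": "arm_command", "body": {"increments": [0.02,-0.08,0,0,0,0,0,0.04,-0.16,0,0,0,0,0,0.06,-0.24,0,0,0,0,0,0.08,-0.32,0,0,0,0,0,0.1,-0.4,0,0,0,0,0,0.12,-0.48,0,0,0,0,0,0.14,-0.56,0,0,0,0,0,0.16,-0.63,0,0,0,0,0,0.18,-0.7,0,0,0,0,0,0.2,-0.78,0,0,0,0,0]}}

```text
t: 9.37
tool_pos: [0.4565, 0.0793, 0.0293]
tcp_rot: [-3.142, -0.0, -2.89]
ft_force: [0.1, -0.5, 0.0]
finger_gap: -0.0001
gripper_force: 0.0
```

Emit:
{"method": "arm_command", "body": {"increments": [0.02,-0.08,0,0,0,0,0,0.04,-0.16,0,0,0,0,0,0.06,-0.24,0,0,0,0,0,0.08,-0.32,0,0,0,0,0,0.1,-0.4,0,0,0,0,0,0.12,-0.48,0,0,0,0,0,0.14,-0.56,0,0,0,0,0,0.16,-0.63,0,0,0,0,0,0.18,-0.7,0,0,0,0,0,0.2,-0.78,0,0,0,0,0]}}

```text
t: 10.2
tool_pos: [0.4585, 0.0715, 0.0293]
tcp_rot: [-3.142, 0.0, -2.89]
ft_force: [0.8, -0.7, 0.9]
finger_gap: -0.0003
gripper_force: 0.0
```

The force dropped to zero, so the notch begins where the faint seam was. I'll move 6 mm on toward its middle and press.

Emit:
{"method": "arm_command", "body": {"increments": [0.02,-0.08,0,0,0,0,0,0.04,-0.16,0,0,0,0,0,0.06,-0.24,0,0,0,0,0,0.08,-0.32,0,0,0,0,0,0.1,-0.4,0,0,0,0,0,0.12,-0.48,0,0,0,0,0,0.15,-0.58,0,0,0,0,0,0.15,-0.58,0,0,0,0,0,0.15,-0.58,0,0,0,0,0,0.15,-0.58,0,0,0,0,0]}}

```text
t: 11.03
tool_pos: [0.46, 0.0658, 0.0293]
tcp_rot: [-3.142, 0.0, -2.89]
ft_force: [0.4, -0.3, -0.2]
finger_gap: 0.0002
gripper_force: 0.0
```

Emit:
{"method": "arm_command", "body": {"increments": [0,0,-0.05,0,0,0,0,0,0,-0.1,0,0,0,0,0,0,-0.15,0,0,0,0,0,0,-0.2,0,0,0,0,0,0,-0.25,0,0,0,0,0,0,-0.3,0,0,0,0,0,0,-0.35,0,0,0,0,0,0,-0.4,0,0,0,0,0,0,-0.4,0,0,0,0,0,0,-0.4,0,0,0,0]}}

```text
t: 11.87
tool_pos: [0.46, 0.0658, 0.0253]
tcp_rot: [-3.142, -0.0, -2.89]
ft_force: [-0.8, 0.4, -0.2]
finger_gap: 0.0001
gripper_force: 0.0
```

Emit:
{"method": "arm_command", "body": {"increments": [0,0,-0.06,0,0,0,0,0,0,-0.12,0,0,0,0,0,0,-0.18,0,0,0,0,0,0,-0.24,0,0,0,0,0,0,-0.3,0,0,0,0,0,0,-0.36,0,0,0,0,0,0,-0.42,0,0,0,0,0,0,-0.48,0,0,0,0,0,0,-0.5,0,0,0,0,0,0,-0.5,0,0,0,0]}}

```text
t: 12.7
tool_pos: [0.46, 0.0658, 0.0202]
tcp_rot: [-3.142, 0.0, -2.89]
ft_force: [-0.3, -0.2, 3.5]
finger_gap: -0.0003
gripper_force: 1.6
```

Emit:
{"method": "arm_command", "body": {"increments": [0,0,-0.06,0,0,0,0,0,0,-0.12,0,0,0,0,0,0,-0.18,0,0,0,0,0,0,-0.24,0,0,0,0,0,0,-0.3,0,0,0,0,0,0,-0.36,0,0,0,0,0,0,-0.4,0,0,0,0,0,0,-0.44,0,0,0,0,0,0,-0.46,0,0,0,0,0,0,-0.46,0,0,0,0]}}

```text
t: 13.53
tool_pos: [0.46, 0.0658, 0.016]
tcp_rot: [-3.142, 0.0, -2.89]
ft_force: [-1.3, -0.0, 9.5]
finger_gap: -0.0001
gripper_force: 4.7
```

The key is on its stop: z = 16.0 mm and the force is rising. I'll press briefly once more, then lift straight off.

Emit:
{"method": "arm_command", "body": {"increments": [0,0,-0.03,0,0,0,0,0,0,-0.05,0,0,0,0,0,0,-0.05,0,0,0,0,0,0,-0.05,0,0,0,0,0,0,-0.05,0,0,0,0,0,0,-0.05,0,0,0,0,0,0,-0.05,0,0,0,0,0,0,-0.05,0,0,0,0,0,0,-0.05,0,0,0,0,0,0,-0.05,0,0,0,0]}}

```text
t: 14.37
tool_pos: [0.4601, 0.0658, 0.0159]
tcp_rot: [-3.142, 0.0, -2.89]
ft_force: [-2.9, -1.3, 17.0]
finger_gap: -0.0001
gripper_force: 8.3
```

Emit:
{"method": "arm_command", "body": {"increments": [0,0,0.5,0,0,0,0,0,0,1,0,0,0,0,0,0,2,0,0,0,0,0,0,3.5,0,0,0,0,0,0,5,0,0,0,0,0,0,7,0,0,0,0,0,0,9,0,0,0,0,0,0,11,0,0,0,0,0,0,13,0,0,0,0,0,0,15,0,0,0,0]}}

```text
t: 15.2
tool_pos: [0.4596, 0.0658, 0.1667]
tcp_rot: [-3.142, 0.0, -2.89]
ft_force: [0.8, 0.2, 0.3]
finger_gap: 0.0001
gripper_force: 0.0
```

Emit:
{"method": "arm_command", "body": {"increments": [-1,2,0,0,0,0,0,-2,4,0,0,0,0,0,-3,6,0,0,0,0,0,-4,8,0,0,0,0,0,-5,10,0,0,0,0,0,-6,12,0,0,0,0,0,-7,14,0,0,0,0,0,-8,16,0,0,0,0,0,-8,16,0,0,0,0,0,-8,16,0,0,0,0,0]}}

```text
t: 16.03
tool_pos: [0.3795, 0.2264, 0.1656]
tcp_rot: [-3.142, 0.0, -2.888]
ft_force: [-0.6, -0.7, 0.1]
finger_gap: -0.0002
gripper_force: 0.0
```

Run:
```python
from h import *
s=observe();print(s["t"],s["tool_pos"],s["ft_force"])
a=get_image("top")[120:270,110:310];b=get_image("side")[90:240,190:390]
cv2.imwrite("pics/c2.png",np.hstack([cv2.resize(i,(400,300),interpolation=2) for i in(a,b)]))
```

```text
16.0333 [0.37948896 0.22639642 0.16559819] [-0.60180863 -0.66223599  0.13928155]
```

View pics/c2.png

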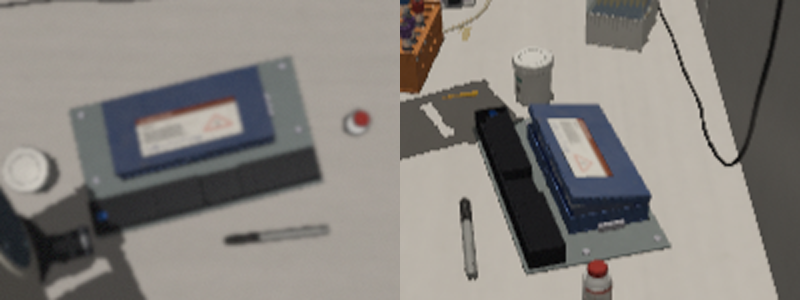

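The lid now stands ajar in the side view (near rim raised at about (535,130)–(570,195)). The jar, dropper and marker are unmoved, and the hand is clear.

```bash
python3 -c "
from workcell import *
print(finish_job())"
```

```text
the job is handed in; nothing more can be done
None
```

I found the notch by feel about 23 mm from the edge's middle, away from the blue dot, and pressed the key fully down; the lid is ajar, the jar, dropper and marker look unmoved, the hand is clear, and the job is handed in (no verdict came back).

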